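# File a key case into the packed hallway rack

### The arm

A 6-joint arm with a two-finger parallel gripper is mounted at the origin on the work surface. World frame = base frame: x ahead of the robot, y to its left, z up, the work surface at z = 0. Lengths are in m, angles in rad, forces in N, time in s.
With the tool pointing down it reaches from about 0.35 to 0.85 m from the base axis. Payload 8.1 kg.
Tool frame: the origin (TCP) lies midway between the tips of the shut fingers; the grasp point (between the pads) lies 19 mm behind it (robot.tcp_to_grasp is the distance from the TCP to the grasp point, in m); x points along the fingers, y is the direction in which the jaws open and shut, and the axes are right-handed (so a half turn about x gives the same grasp; the last joint's range is limited). The gripper opens to 93 mm and grips with 3 to 60 N. Pads are 15 mm wide; open, the fingers measure 128 mm over their backs; the gripper's body (75 mm by 188 mm) begins 65 mm behind the grasp point.
Start: joints at [-0.085, 0.13, 1.488, -0, 1.523, -0.085], TCP at [0.6, 0, 0.219] pointing down, gripper open.
Joint ranges: [-2.96, 2.96], [-0.89, 2.26], [0.02, 2.5], [-1.34, 4.48], [0, 2.73], [-2.66, 2.66]. Speed limits (rad/s): [2.39, 2.39, 2.79, 3.14, 3.14, 3.14].

### API

Orientations are given as a rotation vector (axis times angle).
In Python, from plant import robot gives the robot as it stands.
- The arm moves only by the tool play_rows, never from a script. Its argument "plan" is a list of rows, each an object with "slide": the shift along the world's x, y, z as a fraction of full scale, a list of three; "roll": the turn about the world's z as a fraction of full scale; "fingers": the gripper command: -1 is shut, 1 is fully open, values between are in proportion. A call has 1 to 20 rows; each row shifts and turns the commanded pose from where the row before left it; what a row does not reach is not made up. Full scale, the value 1, is 30 mm for a shift and 8 degrees for a turn. A row lasts 1/8 s, in which the tool goes at most 62.5 mm and 10.7 degrees, less where a joint would pass 70% of its speed; a pose out of reach is approached as far as the arm can. A call with a number of a shift or a turn outside -1 to 1 is refused whole. A call with a gripper value outside its range is refused whole. The fingers move at their own pace and stop on an object; "squeeze" is the grip in N (left out, the last holds). Time passes only in rows, so rows that do not move let the fingers close. It gives the time, the measured TCP pose, the force and the opening at its end, in the units of the state.
- robot.read_state(): the state, without advancing time (a new reading comes with each control period).
- robot.read_camera(name): name is "scene" or "side" or "wrist"; returns the picture (480x640x3 uint8, red, green, blue); there is no depth.
- robot.get_calibration(name): a dict with "fx", "fy", "cx", "cy" (pixels), "R" (3x3) and "t" (3): a world point X has camera coordinates R X + t; the wrist camera has in their place "T_tool_cam" (4x4, takes a point from camera to tool coordinates, whose origin is the TCP and whose axes are the tool frame's). Camera axes: x right, y down, z forward; pixel columns grow to the right and rows downward; lengths in m; the calibration is good to about 2 mm. A picture is of the moment at which its call begins: read the wrist's pose just before it. get_calibration takes no time and is no camera call.
- robot.close_job(): hands the job in, once; it reports no verdict.
Trained networks look in the newest picture that a camera, given by its name, has taken for a name from the list of things; names that differ only in an ending like _2 or _b are one class to them, and where a whole thing is asked for, a point or a joint stands for the part that bears it (a point fixed in the world has none). Each returns a list of dicts, best first, with "p" (0 to 1); they miss things now and then, are a little off and sometimes report something else, mostly with a low value. They report only what shows in the picture. A call takes as long as a camera call. They do not tell look-alikes from the thing itself.
- robot.boxes_of(camera, target): "extent" ([centre column, centre row, width, height] in pixels, round what is visible of it).
- robot.regions_of(camera, target): "region" (480x640 bool, what is visible of it) and "extent" ([centre column, centre row, width, height] in pixels, round what is visible of it).
- robot.mark_of(camera, target): "point" ([column, row] in pixels: a listed point, or the origin of a listed thing).
The state is a dict: "t": time; "q": joint angles; "dq": joint speeds; "joint_torque": joint torques, N m; "tool_pos": TCP position; "orientation": TCP orientation; "force": force on the tool from outside, world axes, zero at the start; "wrist_torque": the same for the moment, N m; "opening": finger opening in m.
Only numpy, scipy, OpenCV 4.12 (cv2) and the standard library are available. Lean on these libraries where they do the work, as an engineer would, in place of code of your own. Each camera call takes 0.05 s, during which the arm holds its last target.

### The job

File the loose grey key case from the mesh tray into the packed rack, directly beside the case with the upright tab, on the side of it that faces the rack's tall end. There is no room for it yet: slide the cases apart along the rack, without lifting them out, then set the loose case down gently into the gap so that all five stand upright on the rack's floor. Leave the other things in the tray as they are.

Things in the scene. Friction and masses are not known exactly. Their poses are not given: they have to be found in the camera images.
- rack: fixed steel rack, an open-topped channel. Origin: centre of its underside, on the table; the row runs along its y. Inner channel 196 mm along y (-98 to +98 mm), 64 mm along x. Floor 6 mm thick: cases standing in it have centres 54 mm above the origin. Side walls of wire, 3 mm thick, tops 30 mm up. The four cases in it have 1 to 3 mm gaps, 10 to 35 mm is free at each end; they slide easily (under 0.5 N each).
- rack_tall_end (a point): top middle of the rack's tall end plate (75 mm high, 74 mm wide, 5 mm thick), at the rack's +y end, 100 mm from its origin.
- rack_low_end (a point): top middle of the rack's low end plate (35 mm high, 74 mm wide, 5 mm thick), at the rack's -y end, 100 mm from its origin.
- case_tab_c (a point): the tabbed case: hard grey plastic, standing in the rack, 56 x 36 x 96 mm, about 120 g, with on its flat top an upright tab 44 x 12 mm, 14 mm high. It is never the case nearest the tall end. Point: its centre, 48 mm above its underside. Axes: x along its 56 mm width, y along its 36 mm thickness, z up. Its +y points towards the rack's tall end.
- case_end_c (a point): case of the row with a plain flat top, same body; always the one nearest the tall end. Point: its centre, 48 mm above its underside. Axes: x along its 56 mm width, y along its 36 mm thickness, z up.
- case_ridged_c (a point): case of the row with two low ridges (3 mm) on top, same body. Point: its centre, 48 mm above its underside. Axes: x along its 56 mm width, y along its 36 mm thickness, z up.
- case_disc_c (a point): case of the row with a low round disc (24 mm across, 4 mm high) on top, same body. Point: its centre, 48 mm above its underside. Axes: x along its 56 mm width, y along its 36 mm thickness, z up.
- case_loose_c (a point): the loose case to be filed: same grey body, 56 x 36 x 96 mm, about 120 g (80 to 165 g), one short low ridge (3 mm) on top; it stands upright in the mesh tray, on the tray's floor 4 mm above the table, at any small yaw. Point: its centre, 48 mm above its underside. Axes: x along its 56 mm width, y along its 36 mm thickness, z up.
- key_bowl_c (a point): grey ceramic key bowl in the tray, 104 mm across, 45 mm high; point on its axis half-way up. Leave alone.
- glasses_case_c (a point): black hard sunglasses case lying in the tray, 58 x 155 x 42 mm; its centre. Leave alone.
- torch_c (a point): yellow torch lying in the tray, 145 mm long, 34 mm high; centre of the ring. Leave alone.
- scanner_pen_c (a point): white parcel scanner pen lying in the tray, 143 mm long, 15 mm high; its centre. Leave alone.
- key_ring_c (a point): steel key ring with a key lying in the tray, 75 mm long, 4 mm high; centre of the ring. Leave alone.
Mind the look-alikes: they are no part of the job. Leave any blue, orange or purple look-alike of the part that bears case_ridged_c alone.

How it is judged:
At the end, for the whole second after the job is handed in: Loose case at rest on the rack floor (height within 8 mm, tilt < 0.1 rad, within 0.17 rad of the row), next to the tabbed case on its tall-end side (centres 30 to 56 mm apart along the row); the other four also upright on the floor (same limits), centres within 12 mm of the channel's middle line (angle between each of case_tab_c, case_end_c, case_ridged_c, case_disc_c, case_loose_c's own z axis and vertical below 0.1 rad and z of case_tab_c in the frame of rack between 0.046 and 0.062 m and x of case_tab_c in the frame of rack between -0.012 and 0.012 m and y of case_tab_c in the frame of rack between -0.085 and 0.085 m and z of case_end_c in the frame of rack between 0.046 and 0.062 m and x of case_end_c in the frame of rack between -0.012 and 0.012 m and y of case_end_c in the frame of rack between -0.085 and 0.085 m and z of case_ridged_c in the frame of rack between 0.046 and 0.062 m and x of case_ridged_c in the frame of rack between -0.012 and 0.012 m and y of case_ridged_c in the frame of rack between -0.085 and 0.085 m and z of case_disc_c in the frame of rack between 0.046 and 0.062 m and x of case_disc_c in the frame of rack between -0.012 and 0.012 m and y of case_disc_c in the frame of rack between -0.085 and 0.085 m and z of case_loose_c in the frame of rack between 0.046 and 0.062 m and x of case_loose_c in the frame of rack between -0.012 and 0.012 m and y of case_loose_c in the frame of rack between -0.085 and 0.085 m and y of case_loose_c in the frame of case_tab_c between 0.03 and 0.056 m and angle between the y axis of case_loose_c and the y axis of rack, either way round below 0.17 rad and linear speed of case_loose below 0.02 m/s and angular speed of case_loose below 0.2 rad/s); the robot touches nothing.
It fails at once if a case of the row is lifted out of its channel (raised more than 20 mm) (z of any of case_tab_c, case_end_c, case_ridged_c, case_disc_c in the frame of rack above 0.074 m).
It fails at once if a case of the row tips over (more than 0.5 rad) (angle between any of case_tab_c, case_end_c, case_ridged_c, case_disc_c's own z axis and vertical above 0.5 rad).
It fails at once if the loose case falls into the rack (faster than 0.5 m/s inside the channel) instead of being set down (horizontal distance between case_loose_c and rack below 0.1 m and z of case_loose_c in the frame of rack below 0.088 m and linear speed of case_loose above 0.5 m/s).
It fails at once if a thing in the tray other than the loose case is moved more than 30 mm (distance of any of key_bowl_c, glasses_case_c, torch_c, scanner_pen_c, key_ring_c from where it was at the start of the episode above 0.03 m).
It also fails if it takes over 54 s, if anything falls off the work surface, if the arm or the gripper's body presses on something with over 40 N, if the wrist force passes 120 N, or if a joint passes its speed limit or range.

## Working session

There is one attempt and no reset: what is moved stays moved. The work goes in short steps, Python scripts to look and compute and a tool call to move; the robot and the scene stay as the last step left them, time stands still between calls to the robot, and variables do not carry over. Pictures are saved under pics/ and viewed, and the job is handed in when it is done.

Besides the shell and the picture viewer there is one more tool, called after "Call:" by a JSON object that holds its "api" and its "payload". play_rows: Moves the arm, as the interface text tells. Its arguments: {"type":"object","properties":{"plan":{"type":"array","items":{"type":"object","properties":{"slide":{"type":"array","items":{"type":"number","minimum":-1,"maximum":1}},"roll":{"type":"number","minimum":-1,"maximum":1},"fingers":{"type":"number"}}}},"squeeze":{"type":"number"}},"required":["plan"]}

```bash
mkdir -p pics; ls; python3 - <<'E'
from plant import robot
import cv2, numpy as np
s=robot.read_state(); print(s)
for c in ["scene","side","wrist"]:
    im=robot.read_camera(c); cv2.imwrite(f"pics/{c}0.png",im[:,:,::-1])
    print(c,robot.get_calibration(c))
print(robot.tcp_to_grasp)
E
```

```text
pics
{'t': 0.0, 'q': array([-8.53837489e-02,  1.31149623e-01,  1.48927737e+00,  4.56503433e-05,
        1.52298133e+00, -8.53970037e-02]), 'dq': array([ 2.38386978e-03, -1.61322681e-03,  5.23667606e-04,  9.46560102e-04,
       -8.50692136e-06, -7.22293829e-04]), 'joint_torque': array([-1.61290725e-03, -5.59853125e+01, -4.91755986e+01,  7.67333270e-02,
        3.59135563e-02, -2.97389461e-04]), 'tool_pos': array([5.99437966e-01, 9.74727534e-05, 2.17595382e-01]), 'orientation': array([ 1.20848492,  1.21068155, -1.21042598]), 'force': array([-0.80737671, -0.19142395, -0.14792347]), 'wrist_torque': array([ 0.02091938,  0.01446069, -0.02056374]), 'opening': 0.09291128636895915}
scene {'fx': 491.66700043233965, 'fy': 491.66700043233965, 'cx': 312.2809674596832, 'cy': 237.60722472606682, 'R': array([[-0.3939267 ,  0.91910287,  0.00846535],
       [ 0.66549613,  0.29155958, -0.6871011 ],
       [-0.63398475, -0.26503381, -0.72651251]]), 't': array([ 0.2230878 , -0.30929259,  1.36992296])}
side {'fx': 446.5925842154529, 'fy': 446.5925842154529, 'cx': 324.1577914968351, 'cy': 240.43061388153197, 'R': array([[-0.87023316, -0.49235108,  0.0168719 ],
       [-0.34284231,  0.58067104, -0.73843097],
       [ 0.35377027, -0.64839152, -0.67411797]]), 't': array([0.47180995, 0.25298409, 0.7120394 ])}
wrist {'fx': 407.7448081541805, 'fy': 407.7448081541805, 'cx': 318.8382847619443, 'cy': 238.87584245649683, 'T_tool_cam': array([[-5.70448405e-04, -2.98346207e-01,  9.54457550e-01,
        -1.66688634e-01],
       [ 9.99999826e-01, -2.38946279e-05,  5.90198521e-04,
         5.96184068e-04],
       [-1.53277082e-04,  9.54457721e-01,  2.98346168e-01,
        -8.35696890e-02],
       [ 0.00000000e+00,  0.00000000e+00,  0.00000000e+00,
         1.00000000e+00]])}
0.0188
```

View pics/scene0.png

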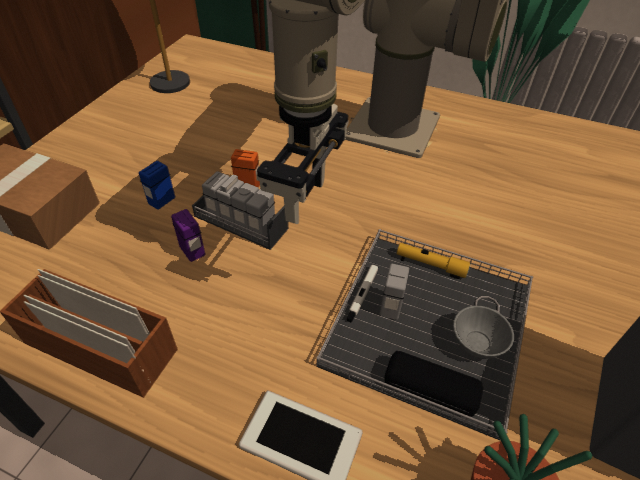

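View pics/side0.png

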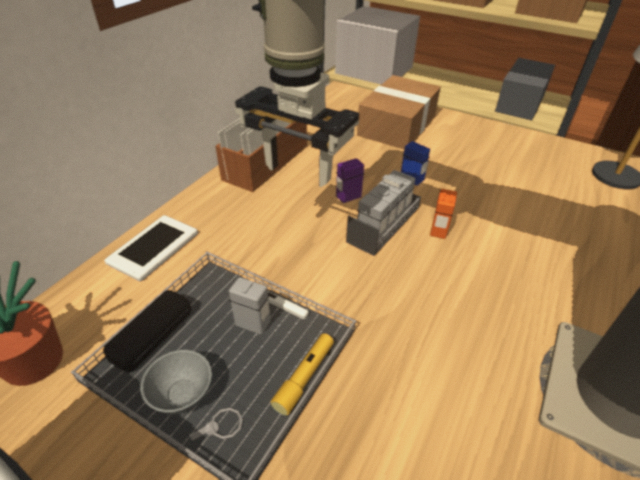

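View pics/wrist0.png

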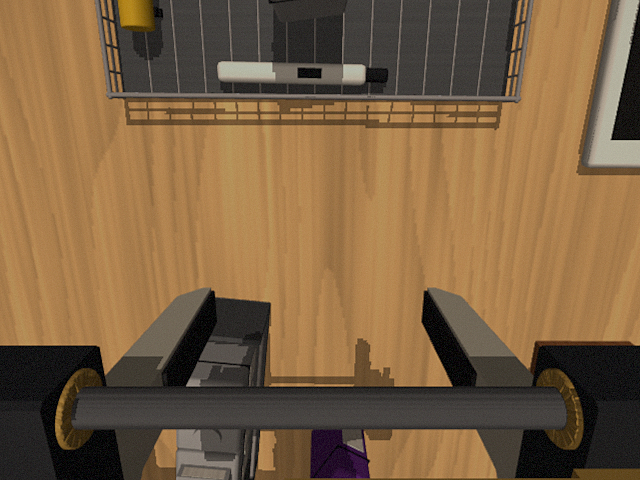

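```bash
cat > h.py <<'E'
from plant import robot
import cv2, numpy as np
from scipy.spatial.transform import Rotation as Rn
def cam(c,s=None):
    k=robot.get_calibration(c)
    K=np.array([[k['fx'],0,k['cx']],[0,k['fy'],k['cy']],[0,0,1]])
    if 'R' in k: return K,k['R'],k['t']
    s=s or robot.read_state()
    T=np.eye(4);T[:3,:3]=Rn.from_rotvec(s['orientation']).as_matrix();T[:3,3]=s['tool_pos']
    M=np.linalg.inv(T@k['T_tool_cam']); return K,M[:3,:3],M[:3,3]
def proj(C,X):
    K,R,t=C; x=K@(R@np.asarray(X,float)+t); return x[:2]/x[2]
def onz(C,p,z):
    K,R,t=C; o=-R.T@t; d=R.T@np.linalg.inv(K)@np.array([p[0],p[1],1]); return o+d*(z-o[2])/d[2]
def tri(C1,p1,C2,p2):
    P=[C[0]@np.c_[C[1],C[2]] for C in (C1,C2)]
    X=cv2.triangulatePoints(P[0],P[1],np.array(p1,float),np.array(p2,float)).ravel(); X=X[:3]/X[3]
    e=[np.linalg.norm(proj(C,X)-p) for C,p in((C1,p1),(C2,p2))]; return X,e
E
python3 - <<'E'
from h import *
np.set_printoptions(precision=4,suppress=True)
S,D=cam('scene'),cam('side')
print(Rn.from_rotvec(robot.read_state()['orientation']).as_matrix())
for n in "rack_tall_end rack_low_end case_tab_c case_end_c case_ridged_c case_disc_c case_loose_c rack".split():
    a=robot.mark_of('scene',n);b=robot.mark_of('side',n)
    print(n,[(np.round(x['point']),round(x['p'],2)) for x in a[:3]],[(np.round(x['point']),round(x['p'],2)) for x in b[:3]])
    if a and b: print('   ',*tri(S,a[0]['point'],D,b[0]['point']))
print(robot.read_state()['t'])
s=cv2.imread('pics/scene0.png');d=cv2.imread('pics/side0.png')
cv2.imwrite('pics/c1.png',cv2.resize(s[140:260,170:330],(800,600),interpolation=cv2.INTER_CUBIC))
cv2.imwrite('pics/c2.png',cv2.resize(d[150:270,320:480],(800,600),interpolation=cv2.INTER_CUBIC))
E
```

```text
[[-0.0014  1.     -0.    ]
 [ 0.0001 -0.     -1.    ]
 [-1.     -0.0014 -0.0001]]
rack_tall_end [(array([276., 213.]), 0.83)] [(array([363., 219.]), 0.9)]
    [ 0.5133 -0.1069  0.0767] [np.float64(0.6169742278769287), np.float64(0.7575129552308751)]
rack_low_end [(array([206., 195.]), 0.84)] [(array([406., 191.]), 0.77), (array([381., 209.]), 0.74), (array([273., 303.]), 0.54)]
    [ 0.4896 -0.2951  0.0392] [np.float64(0.4787807485344219), np.float64(0.5543896369250714)]
case_tab_c [(array([232., 201.]), 0.95)] [(array([386., 198.]), 0.81)]
    [ 0.5075 -0.2151  0.0657] [np.float64(0.22516637416083912), np.float64(0.26496762455882217)]
case_end_c [(array([260., 213.]), 0.86)] [(array([372., 217.]), 0.75)]
    [ 0.5091 -0.1458  0.0584] [np.float64(0.006210128138868605), np.float64(0.007522638917470774)]
case_ridged_c [(array([216., 195.]), 0.9), (array([191., 234.]), 0.67), (array([246., 170.]), 0.66)] [(array([351., 181.]), 0.92), (array([441., 213.]), 0.83), (array([414., 163.]), 0.64)]
    [ 0.574  -0.1951  0.1214] [np.float64(9.232367606625013), np.float64(10.329600905615631)]
case_disc_c [(array([277., 215.]), 0.74), (array([246., 211.]), 0.67), (array([363., 291.]), 0.27)] [(array([379., 211.]), 0.7)]
    [ 0.4994 -0.1191  0.0757] [np.float64(9.32814699312542), np.float64(11.511536044297138)]
case_loose_c [(array([394., 292.]), 0.89)] [(array([249., 304.]), 0.64), (array([410., 192.]), 0.59)]
    [0.5943 0.1744 0.0527] [np.float64(0.42012987249004896), np.float64(0.5406318283174999)]
rack [(array([239., 223.]), 0.96), (array([257., 217.]), 0.74)] [(array([382., 223.]), 0.84)]
    [ 0.505  -0.2048 -0.0005] [np.float64(0.3536908283815184), np.float64(0.41950162349391973)]
0.95
```

View pics/c1.png

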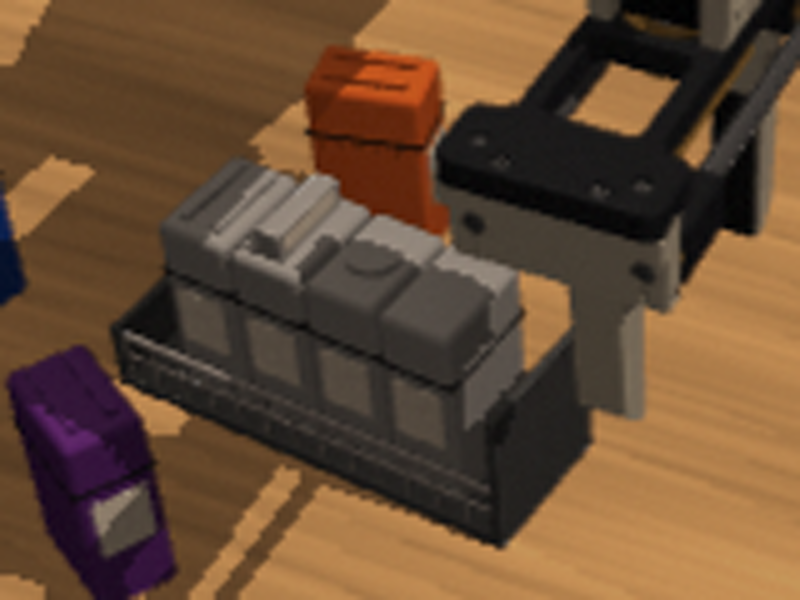

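View pics/c2.png

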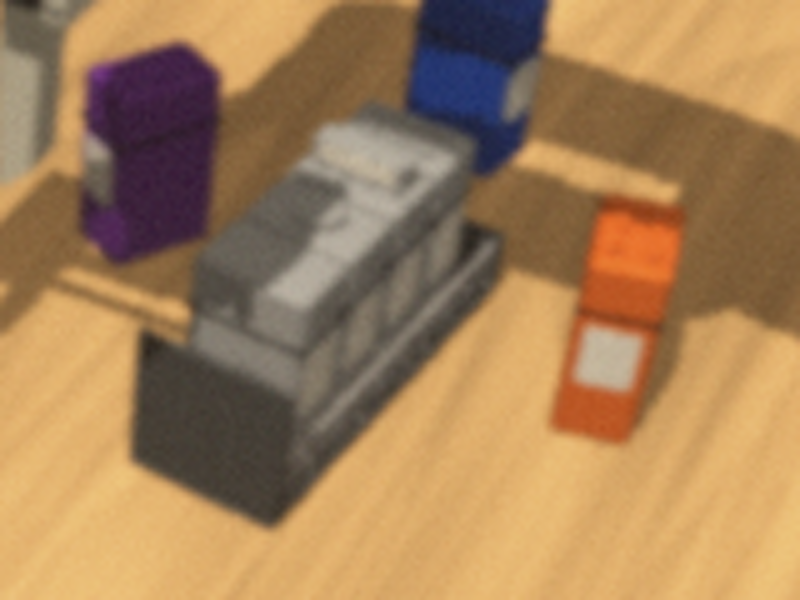

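Call:
{"api": "play_rows", "payload": {"plan": [{"slide": [-0.45, -0.95, 0.4], "roll": -0.45, "fingers": 1}, {"slide": [-0.45, -0.95, 0.4], "roll": -0.45, "fingers": 1}, {"slide": [-0.45, -0.95, 0.4], "roll": 0, "fingers": 1}, {"slide": [-0.45, -0.95, 0.4], "fingers": 1}, {"slide": [-0.45, -0.95, 0.4], "fingers": 1}, {"slide": [-0.45, -0.95, 0.4], "fingers": 1}, {"slide": [-0.45, -0.95, 0.4], "fingers": 1}, {"slide": [0, 0, 0], "fingers": 1}, {"slide": [0, 0, 0], "fingers": 1}]}}

```text
$.plan[3]: bad value
```

```bash
python3 - <<'E'
from h import *
np.set_printoptions(precision=4,suppress=True)
s=robot.read_state(); im=robot.read_camera('wrist'); print(s['t'],s['tool_pos'],Rn.from_rotvec(s['orientation']).as_matrix())
cv2.imwrite('pics/wrist1.png',im[:,:,::-1])
W=cam('wrist',s)
Z=dict(rack_tall_end=.075,rack_low_end=.035,rack=0)
for n in "rack_tall_end rack_low_end case_tab_c case_end_c case_ridged_c case_disc_c".split():
    a=robot.mark_of('wrist',n)
    for x in a[:3]: print(n,np.round(x['point']),round(x['p'],2),onz(W,x['point'],Z.get(n,.054)))
E
```

```text
0.95 [0.6    0.     0.2187] [[ 0.  1.  0.]
 [-0.  0. -1.]
 [-1.  0.  0.]]
rack_tall_end [218. 339.] 0.63 [ 0.5137 -0.1038  0.075 ]
case_tab_c [295.  71.] 0.74 [0.5831 0.1124 0.054 ]
case_end_c [219. 363.] 0.92 [ 0.5066 -0.1423  0.054 ]
case_ridged_c [338. 456.] 0.64 [ 0.6203 -0.2525  0.054 ]
```

View pics/wrist1.png

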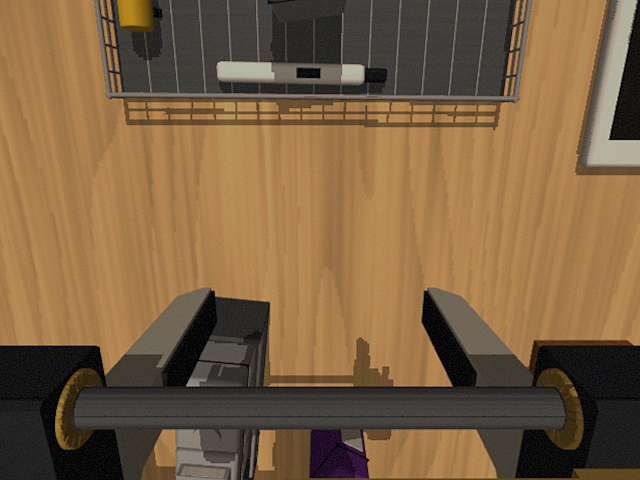

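All fields are needed on each row; the arm hasn't moved. Retry.

Call:
{"api": "play_rows", "payload": {"plan": [{"slide": [-0.45, -0.95, 0.4], "roll": -0.45, "fingers": 1}, {"slide": [-0.45, -0.95, 0.4], "roll": -0.45, "fingers": 1}, {"slide": [-0.45, -0.95, 0.4], "roll": 0, "fingers": 1}, {"slide": [-0.45, -0.95, 0.4], "roll": 0, "fingers": 1}, {"slide": [-0.45, -0.95, 0.4], "roll": 0, "fingers": 1}, {"slide": [-0.45, -0.95, 0.4], "roll": 0, "fingers": 1}, {"slide": [-0.45, -0.95, 0.4], "roll": 0, "fingers": 1}, {"slide": [0, 0, 0], "roll": 0, "fingers": 1}, {"slide": [0, 0, 0], "roll": 0, "fingers": 1}]}}

```text
t: 2.42
tool_pos: [0.5056, -0.1991, 0.3024]
orientation: [1.302, 1.147, -1.301]
force: [-0.5, 0.4, 0.3]
opening: 0.093
```

```bash
python3 - <<'E'
from h import *
np.set_printoptions(precision=4,suppress=True)
s=robot.read_state(); im=robot.read_camera('wrist'); print(s['t'],s['tool_pos'],Rn.from_rotvec(s['orientation']).as_matrix())
cv2.imwrite('pics/wrist2.png',im[:,:,::-1])
W=cam('wrist',s)
Z=dict(rack_tall_end=.075,rack_low_end=.035,rack=0)
for n in "rack_tall_end rack_low_end case_tab_c case_end_c case_ridged_c case_disc_c".split():
    a=robot.mark_of('wrist',n)
    for x in a[:3]: print(n,np.round(x['point']),round(x['p'],2),onz(W,x['point'],Z.get(n,.054)))
E
```

```text
2.425 [ 0.5056 -0.1991  0.3024] [[ 0.      0.9921 -0.1257]
 [ 0.0005 -0.1257 -0.9921]
 [-1.     -0.0001 -0.0005]]
rack_tall_end [313.  96.] 0.71 [ 0.5131 -0.1023  0.075 ]
rack_low_end [317. 285.] 0.78 [ 0.4905 -0.3062  0.035 ]
case_ridged_c [342. 365.] 0.93 [ 0.5086 -0.4033  0.054 ]
case_ridged_c [428. 236.] 0.7 [ 0.6164 -0.2559  0.054 ]
case_ridged_c [215. 254.] 0.62 [ 0.3872 -0.2481  0.054 ]
```

View pics/wrist2.png

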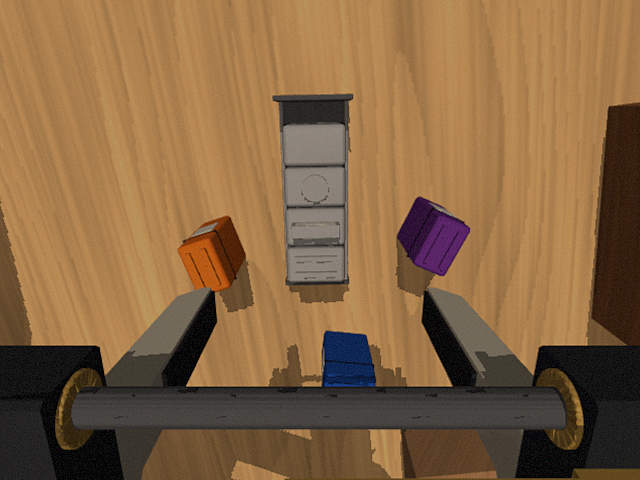

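```bash
python3 - <<'E'
from h import *
np.set_printoptions(precision=4,suppress=True)
s=robot.read_state();W=cam('wrist',s)
im=cv2.imread('pics/wrist2.png'); cv2.imwrite('pics/c3.png',cv2.resize(im[80:300,170:490],(800,550),interpolation=cv2.INTER_CUBIC))
for nm,p,z in [('tallL',(274,96),.075),('tallR',(353,96),.075),('endTop',(314.5,124),.102),('end/disc',(315,166),.102),('disc/tab',(316,206),.102),('tab/ridged',(316.5,245),.102),('ridgedbot',(317.5,283),.102),('orangeR',(245,240),.1),('orangeR2',(243,260),.1),('purpleL',(398,235),.1),('endL',(283,130),.102),('endR',(346,130),.102)]:
    print(nm,onz(W,p,z))
E
```

```text
tallL [ 0.4778 -0.0975  0.075 ]
tallR [ 0.5494 -0.1065  0.075 ]
endTop [ 0.5118 -0.1258  0.102 ]
end/disc [ 0.5076 -0.1617  0.102 ]
disc/tab [ 0.5039 -0.198   0.102 ]
tab/ridged [ 0.4996 -0.2355  0.102 ]
ridgedbot [ 0.4956 -0.2744  0.102 ]
orangeR [ 0.4328 -0.2228  0.1   ]
orangeR2 [ 0.4273 -0.2425  0.1   ]
purpleL [ 0.5772 -0.2359  0.1   ]
endL [ 0.4839 -0.1274  0.102 ]
endR [ 0.5383 -0.1342  0.102 ]
```

View pics/c3.png

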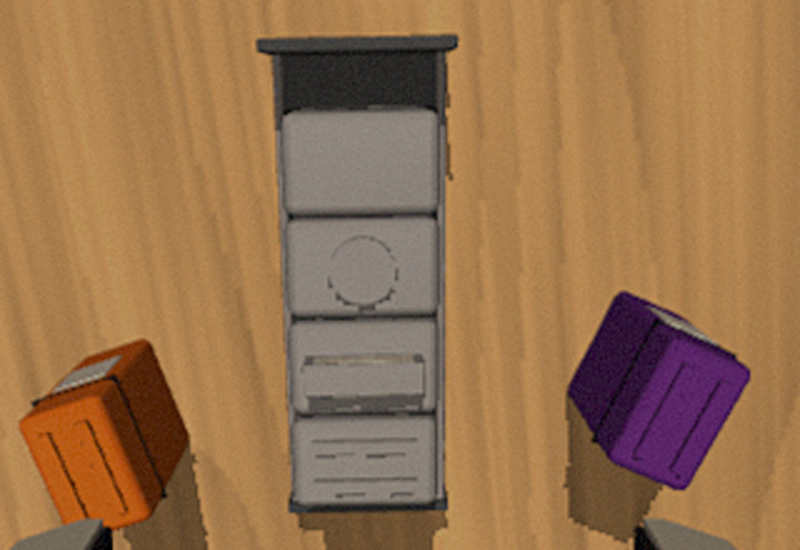

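Call:
{"api": "play_rows", "payload": {"plan": [{"slide": [0, 0.3, -0.9], "roll": 0, "fingers": 0.6}, {"slide": [0, 0.33, -0.9], "roll": 0, "fingers": 0.6}, {"slide": [0, 0, -0.9], "roll": 0, "fingers": 0.6}, {"slide": [0, 0, -0.9], "roll": 0, "fingers": 0.6}, {"slide": [0, 0, -0.9], "roll": 0, "fingers": 0.6}, {"slide": [0, 0, -0.9], "roll": 0, "fingers": 0.6}, {"slide": [0, 0, -0.9], "roll": 0, "fingers": 0.6}, {"slide": [0, 0, -0.9], "roll": 0, "fingers": 0.6}, {"slide": [0, 0, -0.83], "roll": 0, "fingers": 0.6}, {"slide": [0, 0, 0], "roll": 0, "fingers": 0.6}, {"slide": [0, 0, 0], "roll": 0, "fingers": -1}, {"slide": [0, 0, 0], "roll": 0, "fingers": -1}, {"slide": [0, 0, 0], "roll": 0, "fingers": -1}], "squeeze": 6}}

```text
t: 4.4
tool_pos: [0.5065, -0.181, 0.0632]
orientation: [1.302, 1.145, -1.3]
force: [-0.5, -0.0, 5.5]
opening: 0.0561
```

```bash
python3 - <<'E'
from h import *
for c in ['scene','side']:
    im=robot.read_camera(c)[:,:,::-1]
    cv2.imwrite(f'pics/{c}3.png',cv2.resize(im[100:260,150:363] if c=='scene' else im[110:270,290:503],(640,480),interpolation=cv2.INTER_CUBIC))
E
```

```text
(no output)
```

View pics/scene3.png

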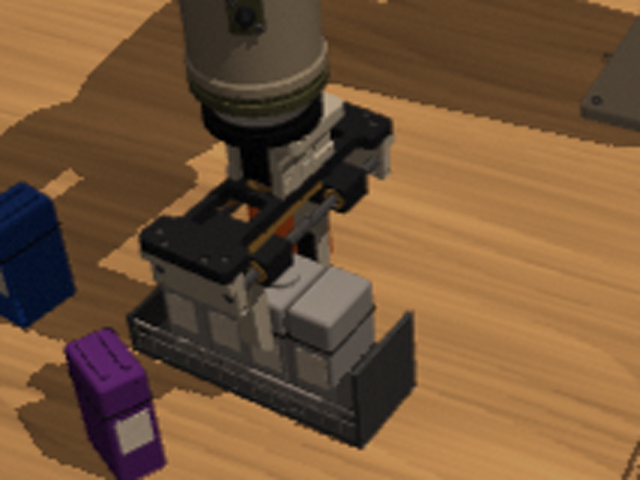

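View pics/side3.png

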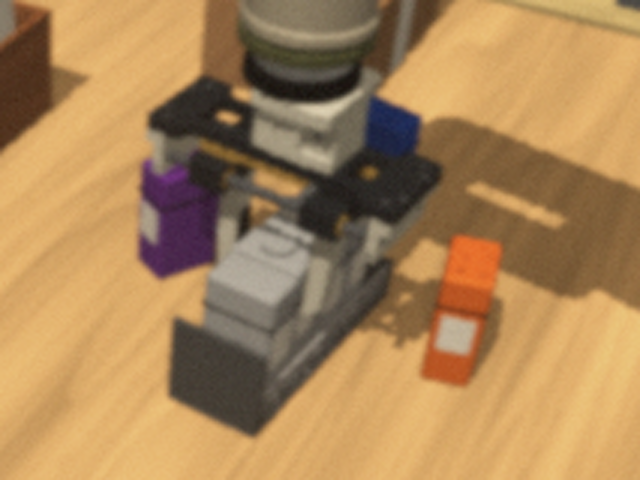

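Call:
{"api": "play_rows", "payload": {"plan": [{"slide": [0.03, 0.24, 0.03], "roll": 0, "fingers": -1}, {"slide": [0.03, 0.24, 0.03], "roll": 0, "fingers": -1}, {"slide": [0.03, 0.24, 0], "roll": 0, "fingers": -1}, {"slide": [0, 0, 0], "roll": 0, "fingers": -1}]}}

```text
t: 5.0
tool_pos: [0.5081, -0.1583, 0.0634]
orientation: [1.3, 1.148, -1.301]
force: [-0.0, 0.2, -0.5]
opening: 0.0562
```

Call:
{"api": "play_rows", "payload": {"plan": [{"slide": [0.01, 0.1, 0], "roll": 0, "fingers": -1}, {"slide": [0, 0, 0], "roll": 0, "fingers": -1}]}}

```text
t: 5.25
tool_pos: [0.5083, -0.1569, 0.0636]
orientation: [1.3, 1.146, -1.302]
force: [-1.3, -5.3, -0.6]
opening: 0.0562
```

Call:
{"api": "play_rows", "payload": {"plan": [{"slide": [0, -0.03, 0], "roll": 0, "fingers": 0.6}, {"slide": [0, 0, 0], "roll": 0, "fingers": 0.6}, {"slide": [0, 0, 0], "roll": 0, "fingers": 0.6}, {"slide": [-0.07, -0.65, 0], "roll": 0, "fingers": 0.6}, {"slide": [-0.07, -0.65, 0], "roll": 0, "fingers": 0.6}, {"slide": [-0.07, -0.65, 0], "roll": 0, "fingers": 0.6}, {"slide": [0, 0, 0], "roll": 0, "fingers": 0.6}, {"slide": [0, 0, 0], "roll": 0, "fingers": 0.6}]}}

```text
t: 6.25
tool_pos: [0.502, -0.2155, 0.0634]
orientation: [1.302, 1.147, -1.302]
force: [-0.0, 0.1, -1.3]
opening: 0.0744
```

```bash
python3 - <<'E'
from h import *
for c in ['scene','side']:
    im=robot.read_camera(c)[:,:,::-1]
    cv2.imwrite(f'pics/{c}4.png',cv2.resize(im[100:260,150:363] if c=='scene' else im[110:270,290:503],(640,480),interpolation=cv2.INTER_CUBIC))
E
```

```text
(no output)
```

View pics/scene4.png

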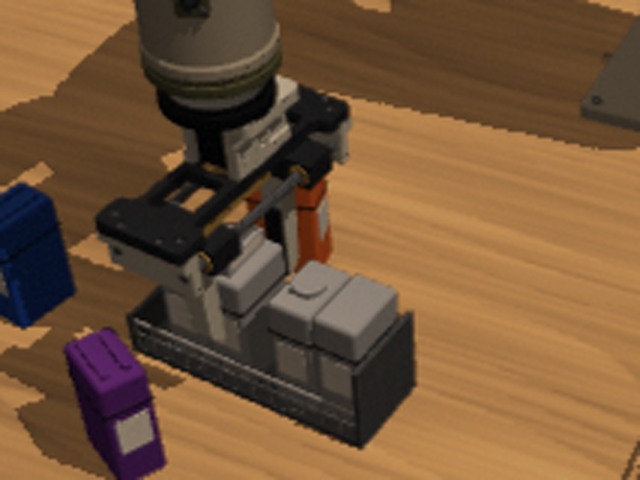

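View pics/side4.png

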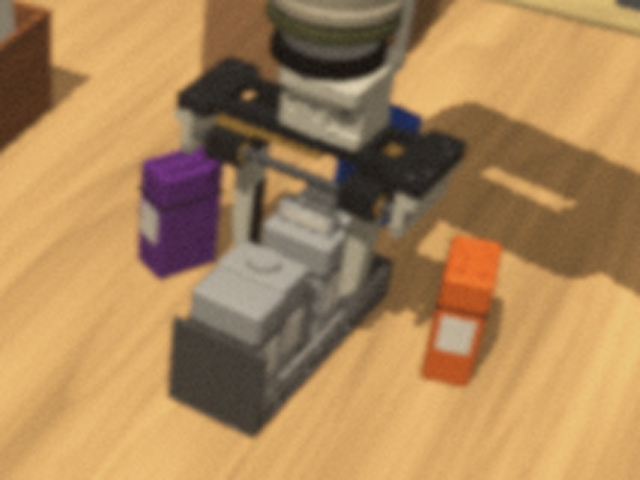

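Call:
{"api": "play_rows", "payload": {"plan": [{"slide": [0, 0, 0], "roll": 0, "fingers": -1}, {"slide": [0, 0, 0], "roll": 0, "fingers": -1}, {"slide": [0, 0, 0], "roll": 0, "fingers": -1}, {"slide": [-0.03, -0.25, 0], "roll": 0, "fingers": -1}, {"slide": [-0.03, -0.25, 0], "roll": 0, "fingers": -1}, {"slide": [-0.03, -0.25, 0], "roll": 0, "fingers": -1}, {"slide": [0, 0, 0], "roll": 0, "fingers": -1}]}}

```text
t: 7.22
tool_pos: [0.4993, -0.2389, 0.0635]
orientation: [1.302, 1.146, -1.302]
force: [-0.4, -0.4, -0.3]
opening: 0.0561
```

Call:
{"api": "play_rows", "payload": {"plan": [{"slide": [-0.02, -0.13, 0], "roll": 0, "fingers": -1}, {"slide": [0, 0, 0], "roll": 0, "fingers": -1}]}}

```text
t: 7.48
tool_pos: [0.4989, -0.2421, 0.0635]
orientation: [1.301, 1.147, -1.301]
force: [-0.3, -0.3, -0.2]
opening: 0.056
```

Call:
{"api": "play_rows", "payload": {"plan": [{"slide": [-0.01, -0.1, 0], "roll": 0, "fingers": -1}, {"slide": [0, 0, 0], "roll": 0, "fingers": -1}]}}

```text
t: 7.72
tool_pos: [0.4986, -0.2441, 0.0636]
orientation: [1.302, 1.148, -1.301]
force: [-1.5, 4.8, 3.5]
opening: 0.0559
```

Call:
{"api": "play_rows", "payload": {"plan": [{"slide": [0, 0.03, 0], "roll": 0, "fingers": 0.6}, {"slide": [0, 0, 0], "roll": 0, "fingers": 0.6}, {"slide": [0, 0, 0.5], "roll": 0, "fingers": 0.6}, {"slide": [0, 0, 1], "roll": 0, "fingers": 0.6}, {"slide": [0, 0, 1], "roll": 0, "fingers": 0.6}, {"slide": [0.2, 0.8, 1], "roll": 0, "fingers": 1}, {"slide": [0.2, 1, 1], "roll": 0, "fingers": 1}, {"slide": [0.2, 1, 1], "roll": 0, "fingers": 1}, {"slide": [0.2, 1, 1], "roll": 0, "fingers": 1}, {"slide": [0.2, 1, 1], "roll": 0, "fingers": 1}, {"slide": [0.3, 1, 0.4], "roll": 0, "fingers": 1}, {"slide": [0.3, 1, 0], "roll": 0, "fingers": 1}, {"slide": [0.3, 1, 0], "roll": 0, "fingers": 1}, {"slide": [0.3, 1, 0], "roll": 0, "fingers": 1}, {"slide": [0.3, 1, 0], "roll": 0, "fingers": 1}, {"slide": [0.3, 1, 0], "roll": 0, "fingers": 1}, {"slide": [0.2, 1, 0], "roll": 0, "fingers": 1}, {"slide": [0.2, 1, 0], "roll": 0, "fingers": 1}, {"slide": [0, 0, 0], "roll": 0, "fingers": 1}, {"slide": [0, 0, 0], "roll": 0, "fingers": 1}]}}

```text
t: 10.22
tool_pos: [0.5946, 0.1396, 0.3012]
orientation: [1.301, 1.146, -1.301]
force: [0.2, -0.8, 0.2]
opening: 0.0931
```

```bash
python3 - <<'E'
from h import *
np.set_printoptions(precision=4,suppress=True)
im=robot.read_camera('scene')[:,:,::-1]
cv2.imwrite('pics/scene5.png',cv2.resize(im[140:260,170:330],(640,480),interpolation=cv2.INTER_CUBIC))
s=robot.read_state(); im=robot.read_camera('wrist')[:,:,::-1]; print(s['t'],s['tool_pos'])
cv2.imwrite('pics/wrist5.png',im)
W=cam('wrist',s)
a=robot.mark_of('wrist','case_loose_c')
for x in a[:3]: print(np.round(x['point']),round(x['p'],2),onz(W,x['point'],.052))
E
```

```text
10.275 [0.5946 0.1393 0.3011]
```

View pics/scene5.png

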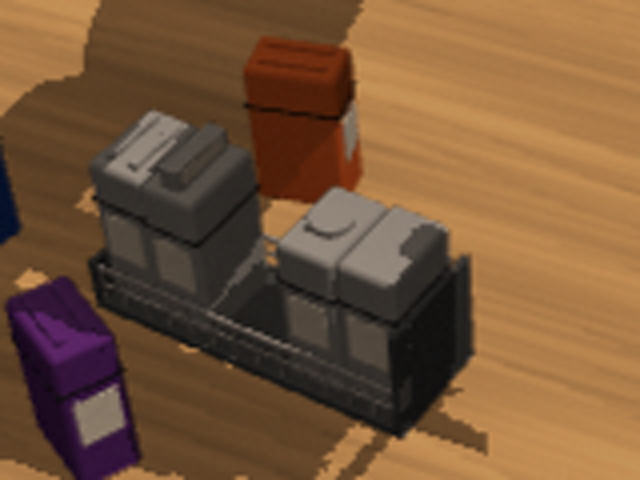

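View pics/wrist5.png

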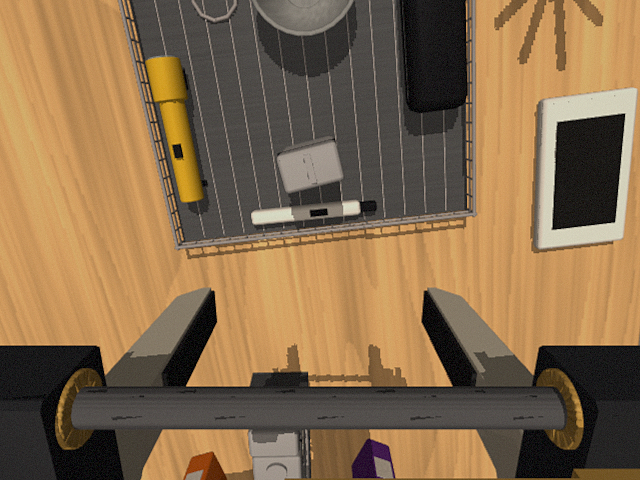

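```bash
python3 - <<'E'
import cv2
im=cv2.imread('pics/wrist5.png'); cv2.imwrite('pics/c6.png',cv2.resize(im[125:215,250:370],(800,600),interpolation=cv2.INTER_CUBIC))
E
```

```text
(no output)
```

View pics/c6.png

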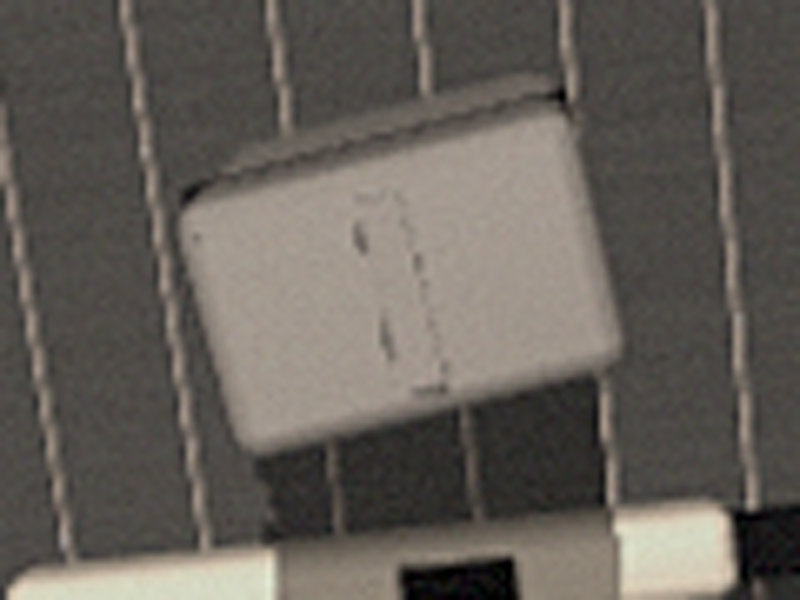

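```bash
python3 - <<'E'
from h import *
np.set_printoptions(precision=4,suppress=True)
s=robot.read_state();W=cam('wrist',s)
c=[onz(W,(250+x/6.667,125+y/6.667),.1)[:2] for x,y in [(180,208),(568,105),(622,360),(245,455)]]
c=np.array(c);print(c,c.mean(0))
a,b=c[1]-c[0],c[2]-c[3];print(np.linalg.norm([a,b],axis=1),np.degrees(np.arctan2(a[1],a[0])),np.degrees(np.arctan2(b[1],b[0])))
a,b=c[0]-c[3],c[1]-c[2];print(np.linalg.norm([a,b],axis=1),np.degrees(np.arctan2(-a[0],a[1])),np.degrees(np.arctan2(-b[0],b[1])))
R=Rn.from_rotvec(s['orientation']).as_matrix();print(np.degrees(np.arctan2(R[1,1],R[0,1])))
print([onz(W,p,.012)[:2] for p in [(251,217),(376,206)]])
E
```

```text
[[0.5644 0.189 ]
 [0.6172 0.1958]
 [0.6206 0.1614]
 [0.568  0.155 ]] [0.5926 0.1753]
[0.0532 0.053 ] 7.283024039494509 6.960695913920193
[0.0342 0.0345] 6.0437604984749 5.655583975128711
-7.267836554262881
[array([0.514 , 0.1168]), array([0.6579, 0.1114])]
```

Call:
{"api": "play_rows", "payload": {"plan": [{"slide": [-0.03, 0.6, -0.88], "roll": 0.86, "fingers": 1}, {"slide": [-0.03, 0.6, -0.88], "roll": 0.86, "fingers": 1}, {"slide": [0, 0, -0.88], "roll": 0, "fingers": 0.8}, {"slide": [0, 0, -0.88], "roll": 0, "fingers": 0.8}, {"slide": [0, 0, -0.88], "roll": 0, "fingers": 0.8}, {"slide": [0, 0, -0.88], "roll": 0, "fingers": 0.8}, {"slide": [0, 0, -0.88], "roll": 0, "fingers": 0.8}, {"slide": [0, 0, -0.9], "roll": 0, "fingers": 0.8}, {"slide": [0, 0, -0.9], "roll": 0, "fingers": 0.8}, {"slide": [0, 0, 0], "roll": 0, "fingers": 0.8}, {"slide": [0, 0, 0], "roll": 0, "fingers": 0.8}]}}

```text
t: 11.75
tool_pos: [0.5935, 0.1758, 0.063]
orientation: [1.126, 1.26, -1.124]
force: [0.1, -0.7, 0.1]
opening: 0.0836
```

```bash
python3 - <<'E'
from h import *
im=robot.read_camera('scene')[:,:,::-1];a=im[200:380,320:560]
im=robot.read_camera('side')[:,:,::-1];b=im[210:390,130:370]
cv2.imwrite('pics/c7.png',np.hstack([cv2.resize(x,(400,300),interpolation=cv2.INTER_CUBIC) for x in (a,b)]))
E
```

```text
(no output)
```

View pics/c7.png

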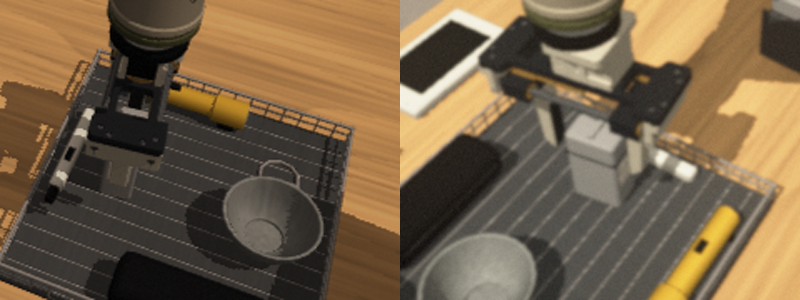

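Call:
{"api": "play_rows", "payload": {"plan": [{"slide": [0, 0, 0], "roll": 0, "fingers": -1}, {"slide": [0, 0, 0], "roll": 0, "fingers": -1}, {"slide": [0, 0, 0], "roll": 0, "fingers": -1}, {"slide": [0, 0, 0.2], "roll": 0, "fingers": -1}, {"slide": [0, 0, 0.6], "roll": 0, "fingers": -1}, {"slide": [0, 0, 0.9], "roll": 0, "fingers": -1}, {"slide": [0, 0, 0], "roll": 0, "fingers": -1}], "squeeze": 15}}

```text
t: 12.72
tool_pos: [0.5953, 0.1767, 0.1168]
orientation: [1.128, 1.257, -1.119]
force: [0.6, 0.6, -1.7]
opening: 0.056
```

```bash
python3 - <<'E'
from h import *
im=robot.read_camera('scene')[:,:,::-1];a=im[200:380,320:560]
im=robot.read_camera('side')[:,:,::-1];b=im[210:390,130:370]
cv2.imwrite('pics/c8.png',np.hstack([cv2.resize(x,(400,300),interpolation=cv2.INTER_CUBIC) for x in (a,b)]))
E
```

```text
(no output)
```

View pics/c8.png

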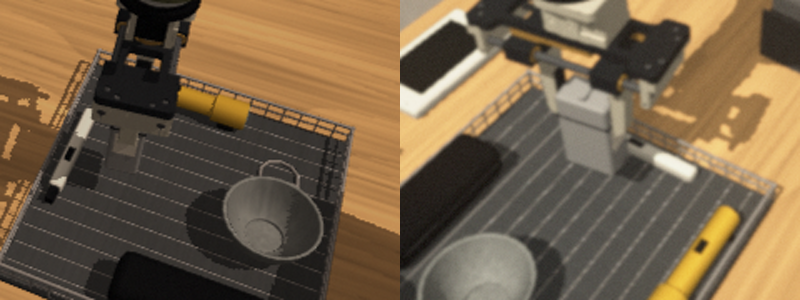

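Call:
{"api": "play_rows", "payload": {"plan": [{"slide": [0, 0, 0.8], "roll": 0, "fingers": -1}, {"slide": [-0.1, -0.4, 0.8], "roll": -0.2, "fingers": -1}, {"slide": [-0.2, -0.8, 0.8], "roll": -0.3, "fingers": -1}, {"slide": [-0.25, -1, 0.5], "roll": -0.3, "fingers": -1}, {"slide": [-0.25, -1, 0], "roll": -0.3, "fingers": -1}, {"slide": [-0.25, -1, 0], "roll": -0.3, "fingers": -1}, {"slide": [-0.25, -1, 0], "roll": -0.32, "fingers": -1}, {"slide": [-0.25, -1, 0], "roll": 0, "fingers": -1}, {"slide": [-0.25, -1, 0], "roll": 0, "fingers": -1}, {"slide": [-0.25, -1, 0], "roll": 0, "fingers": -1}, {"slide": [-0.25, -1, 0], "roll": 0, "fingers": -1}, {"slide": [-0.25, -1, 0], "roll": 0, "fingers": -1}, {"slide": [-0.25, -1, 0], "roll": 0, "fingers": -1}, {"slide": [-0.25, -0.8, 0], "roll": 0, "fingers": -1}, {"slide": [-0.2, -0.55, 0], "roll": 0, "fingers": -1}, {"slide": [0, 0, 0], "roll": 0, "fingers": -1}, {"slide": [0, 0, 0], "roll": 0, "fingers": -1}, {"slide": [0, 0, 0], "roll": 0, "fingers": -1}]}}

```text
t: 15.08
tool_pos: [0.4956, -0.1995, 0.1997]
orientation: [1.301, 1.148, -1.3]
force: [0.2, -0.1, -1.9]
opening: 0.056
```

```bash
python3 - <<'E'
from h import *
np.set_printoptions(precision=4,suppress=True)
s=robot.read_state(); im=robot.read_camera('wrist')[:,:,::-1]; print(s['t'],s['tool_pos'])
R=Rn.from_rotvec(s['orientation']).as_matrix();print(np.degrees(np.arctan2(R[1,1],R[0,1])))
cv2.imwrite('pics/wrist9.png',im)
im=robot.read_camera('scene')[:,:,::-1];a=im[100:260,150:363]
im=robot.read_camera('side')[:,:,::-1];b=im[110:270,290:503]
cv2.imwrite('pics/c9.png',np.hstack([cv2.resize(x,(400,300),interpolation=cv2.INTER_CUBIC) for x in (a,b)]))
E
```

```text
15.075 [ 0.4956 -0.1995  0.1997]
-7.139134055162645
```

View pics/wrist9.png

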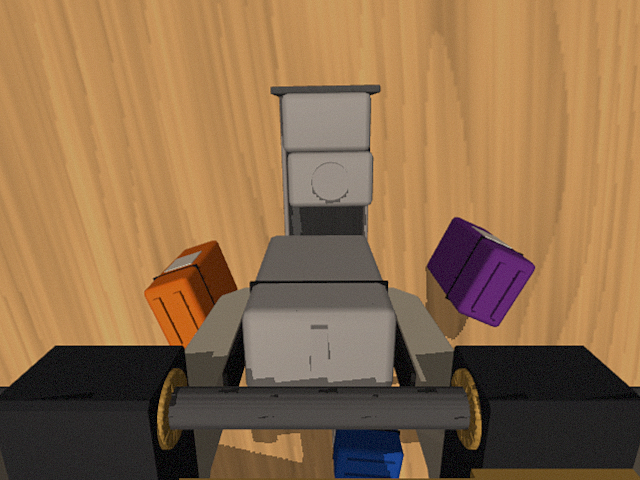

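View pics/c9.png

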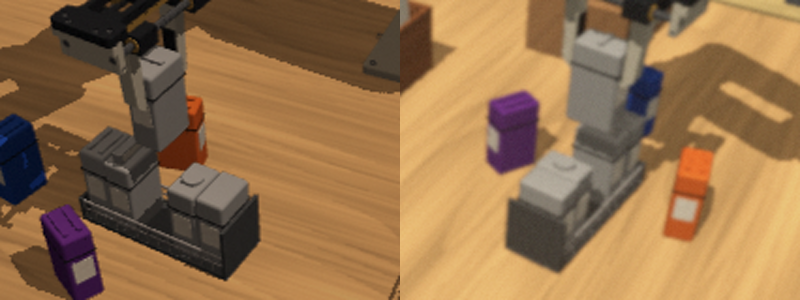

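```bash
python3 - <<'E'
from h import *
np.set_printoptions(precision=4,suppress=True)
W=cam('wrist',robot.read_state())
for p,z in [((289,200),.102),((373,200),.102),((330,206),.102),((326,93),.102),((287,230),.03),((369,230),.03)]: print(p,onz(W,p,z))
# held top: TCP z+0.037
for p in [(247,315),(391,315),(315,285)]: print(p,onz(W,p,.237))
E
```

```text
(289, 200) [ 0.4802 -0.1698  0.102 ]
(373, 200) [ 0.5352 -0.1767  0.102 ]
(330, 206) [ 0.5066 -0.1772  0.102 ]
(326, 93) [ 0.5123 -0.1068  0.102 ]
(287, 230) [ 0.4675 -0.2099  0.03  ]
(369, 230) [ 0.5374 -0.2187  0.03  ]
(247, 315) [ 0.4729 -0.1818  0.237 ]
(391, 315) [ 0.5234 -0.1882  0.237 ]
(315, 285) [ 0.4982 -0.1734  0.237 ]
```

Call:
{"api": "play_rows", "payload": {"plan": [{"slide": [0.26, -0.07, 0], "roll": 0, "fingers": -1}, {"slide": [0, 0, 0], "roll": 0, "fingers": -1}, {"slide": [0, 0, -0.3], "roll": 0, "fingers": -1}, {"slide": [0, 0, -0.5], "roll": 0, "fingers": -1}, {"slide": [0, 0, -0.5], "roll": 0, "fingers": -1}, {"slide": [0, 0, -0.3], "roll": 0, "fingers": -1}, {"slide": [0, 0, 0], "roll": 0, "fingers": -1}]}}

```text
t: 16.1
tool_pos: [0.5023, -0.2021, 0.1504]
orientation: [1.301, 1.149, -1.302]
force: [-0.3, 1.0, -2.2]
opening: 0.0558
```

```bash
python3 - <<'E'
from h import *
im=robot.read_camera('wrist')[:,:,::-1]
cv2.imwrite('pics/wrist10.png',im)
im=robot.read_camera('scene')[:,:,::-1];a=im[100:260,150:363]
im=robot.read_camera('side')[:,:,::-1];b=im[110:270,290:503]
cv2.imwrite('pics/c10.png',np.hstack([cv2.resize(x,(400,300),interpolation=cv2.INTER_CUBIC) for x in (a,b)]))
E
```

```text
(no output)
```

View pics/c10.png

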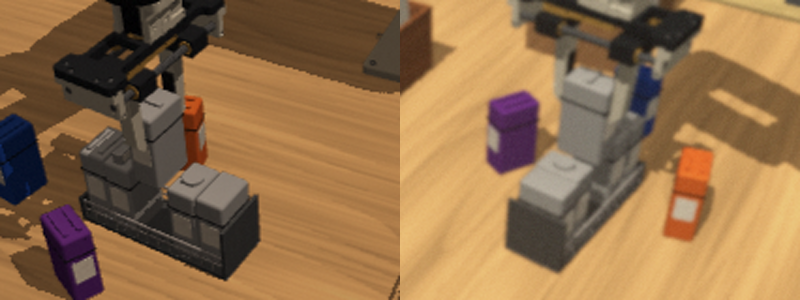

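View pics/wrist10.png

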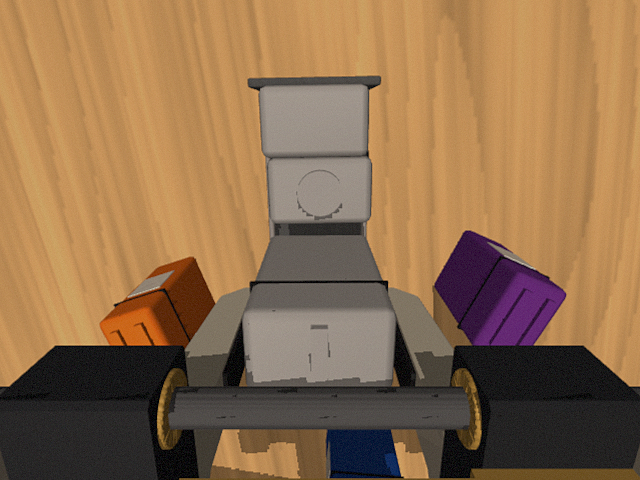

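Call:
{"api": "play_rows", "payload": {"plan": [{"slide": [0.04, 0, -0.3], "roll": 0, "fingers": -1}, {"slide": [0, 0, -0.4], "roll": 0, "fingers": -1}, {"slide": [0, 0, -0.5], "roll": 0, "fingers": -1}, {"slide": [0, 0, -0.5], "roll": 0, "fingers": -1}, {"slide": [0, 0, -0.5], "roll": 0, "fingers": -1}, {"slide": [0, 0, -0.3], "roll": 0, "fingers": -1}, {"slide": [0, 0, 0], "roll": 0, "fingers": -1}]}}

```text
t: 17.12
tool_pos: [0.5036, -0.2022, 0.0757]
orientation: [1.301, 1.149, -1.302]
force: [-0.3, 0.6, -1.8]
opening: 0.0561
```

Call:
{"api": "play_rows", "payload": {"plan": [{"slide": [0, 0, -0.15], "roll": 0, "fingers": -1}, {"slide": [0, 0, -0.1], "roll": 0, "fingers": -1}, {"slide": [0, 0, -0.06], "roll": 0, "fingers": -1}, {"slide": [0, 0, 0], "roll": 0, "fingers": -1}]}}

```text
t: 17.62
tool_pos: [0.5043, -0.2024, 0.0674]
orientation: [1.301, 1.147, -1.301]
force: [-0.7, 0.1, -1.0]
opening: 0.056
```

Call:
{"api": "play_rows", "payload": {"plan": [{"slide": [0, 0, -0.05], "roll": 0, "fingers": -1}, {"slide": [0, 0, -0.05], "roll": 0, "fingers": -1}, {"slide": [0, 0, 0], "roll": 0, "fingers": -1}]}}

```text
t: 18.0
tool_pos: [0.5042, -0.2024, 0.0643]
orientation: [1.301, 1.147, -1.301]
force: [-0.8, 0.2, -1.7]
opening: 0.0559
```

Call:
{"api": "play_rows", "payload": {"plan": [{"slide": [0, 0, -0.05], "roll": 0, "fingers": -1}, {"slide": [0, 0, -0.04], "roll": 0, "fingers": -1}, {"slide": [0, 0, 0], "roll": 0, "fingers": -1}]}}

```text
t: 18.38
tool_pos: [0.5049, -0.2028, 0.064]
orientation: [1.301, 1.146, -1.301]
force: [-6.8, 3.2, 15.2]
opening: 0.0562
```

Call:
{"api": "play_rows", "payload": {"plan": [{"slide": [0, 0, 0.07], "roll": 0, "fingers": -1}, {"slide": [0, 0, 0], "roll": 0, "fingers": -1}, {"slide": [0, 0, 0], "roll": 0, "fingers": 0.6}, {"slide": [0, 0, 0], "roll": 0, "fingers": 0.6}, {"slide": [0, 0, 0], "roll": 0, "fingers": 0.6}, {"slide": [0, 0, 0.4], "roll": 0, "fingers": 0.6}, {"slide": [0, 0, 0.8], "roll": 0, "fingers": 0.6}, {"slide": [0, 0, 1], "roll": 0, "fingers": 0.6}, {"slide": [0, 0, 1], "roll": 0, "fingers": 0.6}, {"slide": [0, 0, 1], "roll": 0, "fingers": 0.6}, {"slide": [0, 0, 1], "roll": 0, "fingers": 0.6}, {"slide": [0, 0, 1], "roll": 0, "fingers": 0.6}, {"slide": [0, 0, 1], "roll": 0, "fingers": 0.6}, {"slide": [0, 0, 0.8], "roll": 0, "fingers": 0.6}, {"slide": [0, 0, 0], "roll": 0, "fingers": 0.6}, {"slide": [0, 0, 0], "roll": 0, "fingers": 0.6}]}}

```text
t: 20.38
tool_pos: [0.504, -0.2023, 0.303]
orientation: [1.301, 1.148, -1.302]
force: [0.3, -0.5, 0.3]
opening: 0.0743
```

```bash
python3 - <<'E'
from h import *
np.set_printoptions(precision=4,suppress=True)
s=robot.read_state();im=robot.read_camera('wrist')[:,:,::-1]
cv2.imwrite('pics/wrist11.png',cv2.resize(im[60:340,160:480],(640,560)))
S=robot.read_camera('scene')[:,:,::-1];a=S[130:260,170:343]
D=robot.read_camera('side')[:,:,::-1];b=D[140:270,310:483]
cv2.imwrite('pics/c11.png',np.hstack([cv2.resize(x,(400,300),interpolation=cv2.INTER_CUBIC) for x in (a,b)]))
C1,C2=cam('scene'),cam('side')
for n in ["case_loose_c","case_tab_c","case_disc_c","case_end_c","case_ridged_c"]:
    p=robot.mark_of('scene',n);q=robot.mark_of('side',n)
    if p and q: print(n,p[0]['p'],q[0]['p'],*tri(C1,p[0]['point'],C2,q[0]['point']))
E
```

```text
case_loose_c 0.82 0.81 [ 0.502  -0.2061  0.0584] [np.float64(0.8891923362525993), np.float64(1.0555454568962042)]
case_tab_c 0.79 0.61 [ 0.5029 -0.2497  0.057 ] [np.float64(0.09574813524636216), np.float64(0.11157062796308537)]
case_disc_c 0.58 0.94 [ 0.5077 -0.1673  0.0455] [np.float64(0.18231377201294774), np.float64(0.21904767130053607)]
case_end_c 0.73 0.46 [0.5468 0.2499 0.2578] [np.float64(103.26052643821329), np.float64(172.89348951333668)]
case_ridged_c 0.92 0.94 [ 0.4688 -0.1989  0.1223] [np.float64(0.2863435005986018), np.float64(0.35196593064254794)]
```

View pics/wrist11.png

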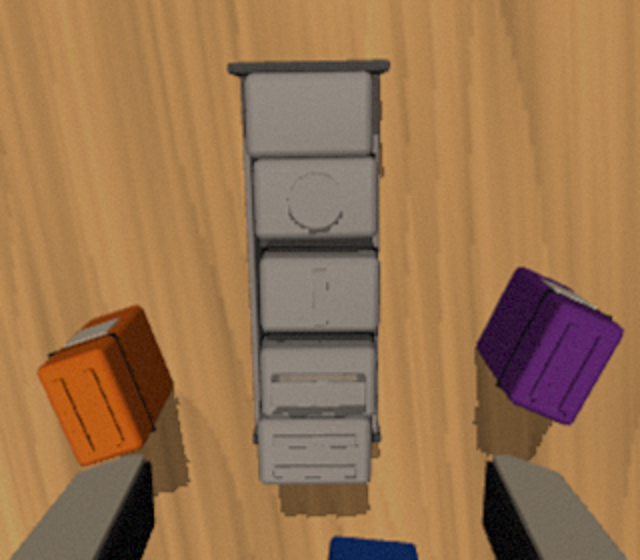

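View pics/c11.png

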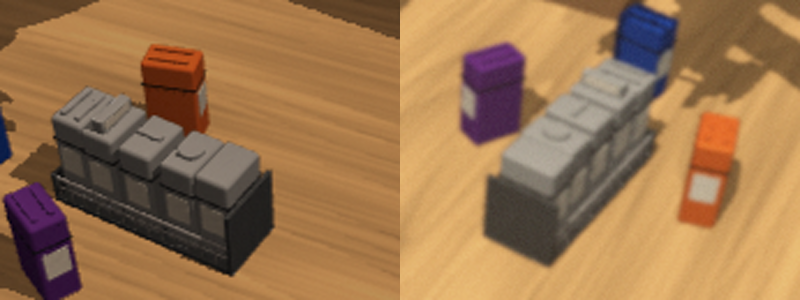

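```bash
python3 - <<'E'
from h import *
np.set_printoptions(precision=4,suppress=True)
s=robot.read_state();W=cam('wrist',s);C1=cam('scene');C2=cam('side')
u=np.array([.118,.993]);c=np.array([.5037,-.2025])
for nm,x,y in [('endT',308,72),('end/disc',312,156),('discB',316,240),('looseT',319,252),('looseB',319,332),('tabT',318,340),('tab/rid',316,418),('ridB',315,482)]:
    X=onz(W,(160+x/2,60+y/2),.102); d=X[:2]-c; print(nm,X,'rack y',d@u,'x',d@np.array([.993,-.118]))
S=robot.read_camera('scene')[:,:,::-1];D=robot.read_camera('side')[:,:,::-1]
cv2.imwrite('pics/s12.png',cv2.resize(S[155:245,175:255],(711,800))[:600] if 0 else cv2.resize(S[160:235,175:275],(800,600),interpolation=cv2.INTER_CUBIC))
cv2.imwrite('pics/d12.png',cv2.resize(D[150:225,370:470],(800,600),interpolation=cv2.INTER_CUBIC))
E
```

```text
endT [ 0.5131 -0.1066  0.102 ] rack y 0.09633756431633604 x -0.00201335953270052
end/disc [ 0.5103 -0.1414  0.102 ] rack y 0.061466817188682604 x -0.0006297193711526086
discB [ 0.5074 -0.1783  0.102 ] rack y 0.02444766636216188 x 0.0008391675340365043
looseT [ 0.5081 -0.1839  0.102 ] rack y 0.01896414987238996 x 0.0021614589636660196
looseB [ 0.5034 -0.2214  0.102 ] rack y -0.018800671685658896 x 0.001907983151897691
tabT [ 0.5024 -0.2252  0.102 ] rack y -0.022700199145661876 x 0.0014115319339437255
tab/rid [ 0.4965 -0.2641  0.102 ] rack y -0.06203086808202018 x 0.0001638216965195241
ridB [ 0.4918 -0.2979  0.102 ] rack y -0.09614851598375543 x -0.0005997689862102702
```

View pics/s12.png

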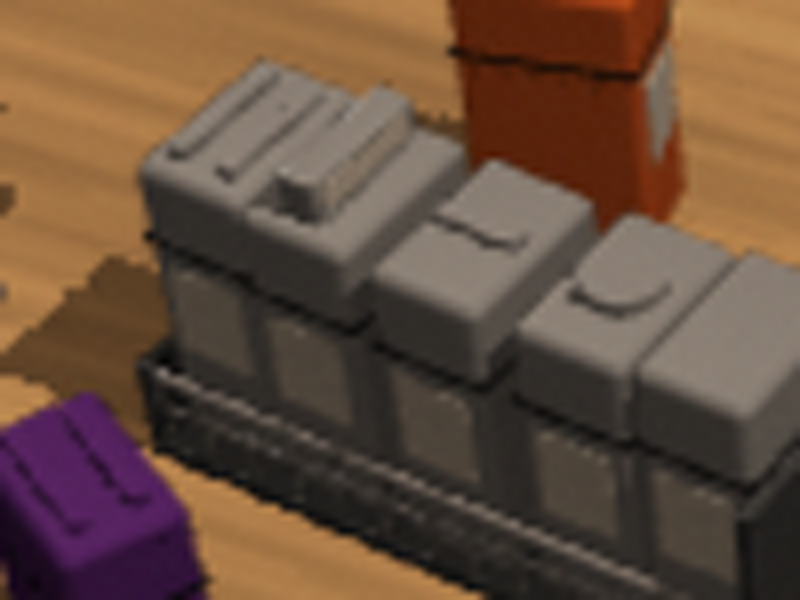

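View pics/d12.png

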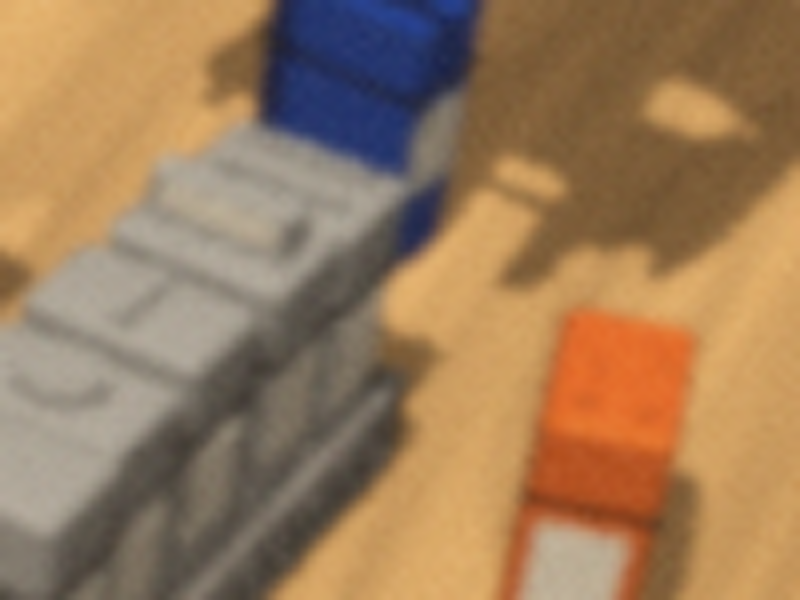

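```bash
python3 - <<'E'
from h import *
print(robot.close_job(), robot.read_state()['t'])
E
```

```text
the job is handed in; nothing more can be done
the job is handed in; nothing more can be done
```

The loose case is filed in the rack between the tabbed case and the disc case, on the tabbed case's tall-end side, and the job is handed in after about 20.8 s.

- **Making room:** I slid the disc and plain cases to the tall end, and the tabbed and ridged cases to the low end. That opened a gap of about 51 mm.
- **Placing:** I lowered the loose case until it touched the floor. The contact force briefly read 15 N. I then eased up, let go and raised the gripper clear.
- **Last checks:** All five cases look upright between the end plates. Measured in the last wrist picture, the loose case stands about 42 mm from the tabbed case, centre to centre, and every case is within about 3 mm of the channel's middle line. The other things in the tray were untouched when I lifted the loose case; I did not measure them again afterwards.
- **Disagreements:** In the last check the trained networks mislocated the plain and ridged cases, probably because of the look-alikes. They also put the disc case about 8 mm off in height. I relied on the case edges in the wrist picture and the two fixed views for those. The wrist measurements assume the case tops are at their standing height; the camera views agreed with that.

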